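# Open the polishing pan of a stamping bench and park its bayonet lid

## Task

Open the polishing pan: push its lid round by the red posts until the three red lugs stand in the slots of the blue ring, then lift the lid free by its black knob without forcing it. Set the lid down gently, right way up, in the middle of the round cork mat and let go, leaving the hammer, marker, jar and grey tray where they are.

Things in the scene. Friction and masses are not known exactly. Their poses are not given: they have to be found in the camera images.
- pan: Polishing pan, fixed: grey round foot (radius 105, 36 high), dark steel pan with rim top 90 above the origin, blue bayonet ring over the rim. Origin: centre of its underside, on the bench, z up. There is no stop: the lid turns either way, also past a slot. A socket on the pan's axis takes the lid's centring pin (2 mm play all round); pin and skirt are clear after a straight lift of 20 mm.
- ring_slot (a point): Middle of one slot of the blue ring, at its top face, 89 mm from the pan's axis along the pan's own x axis. The ring spans radius 80 to 98; underside 98, top 104 above the bench. Its three slots, each 34 degrees wide, are centred at 0, 120 and 240 degrees from the pan's x axis.
- lid_mid (a point): Loose lid (about 0.4 kg), point at mid-height of its aluminium plate (radius 76, 6 thick), on its axis, 19 mm above its lowest face (foot of a skirt of radius 64). Closed, it is 93 mm above the bench. z: lid's up. Three red lugs (24 wide, 6 thick, out to radius 90) at 0, 120, 240 degrees from its x axis. It lifts only with each lug within about 8 degrees of a slot's centre.
- lid_post (a point): One of three identical red push posts, one over each lug (at 0, 120, 240 degrees from the lid's x axis; this is the one at 0). Upright, 12 mm diameter, axis 68 mm from the lid's axis, from the plate's top to 36 mm above it; this point is 18 mm above the plate. The ring's top is 8 mm above the plate. At the start lugs are 30 to 60 degrees from the nearest slots; the lid stays where it is left.
- lid_knob (a point): On the lid's axis, in the black knob: plain round grip of diameter 36, from 6 to 45 mm above the plate's top; this point is 28 mm above the plate's top, 50 mm above the lid's lowest face. The knob swivels freely on the lid, so twisting it does not turn the lid. Only its position matters.
- mat: Round cork mat, fixed, diameter 240, 6 thick. Origin: centre of its underside, on the bench. It may be on either side of the robot, the pan on the other.
- hammer: Loose bystander: hammer 250 mm long lying along its x axis between pan and mat, under 60 mm high. Origin near its middle, on the bench.
- marker: Loose bystander: blue and black marker, 140 mm long along its x axis, 18 high. Origin: its middle, on the bench.
- jar: Loose bystander: amber jar, diameter 64, 75 high. Origin: centre of its underside.
- blank_tray: Loose bystander: empty grey tray 110 x 150 x 30. Origin: centre of its underside.
Things that resemble listed ones, but are neither listed nor needed, are in the scene too. Of the things that look like the part that bears lid_mid, the larger one is meant. There is more than one size of the mat; the job needs the larger.

How it is judged:
On the way:
1. the lid is lifted clear of the pan, upright (z of lid_mid in the frame of pan above 0.12 m and angle between lid_mid's own z axis and vertical below 0.35 rad), for 0.2 s.
At the end, for the whole second after the job is handed in: The lid lies flat and right way up (within 5 degrees), at rest on the cork mat, its centre within 40 mm of the mat's centre, released (horizontal distance between lid_mid and mat below 0.04 m and height (world z) of lid_mid between 0.021 and 0.029 m and angle between lid_mid's own z axis and vertical below 0.08 rad and linear speed of lid below 0.02 m/s); the robot touches nothing.
It fails at once if the lid is forced: more than 60 N between lid and pan (contact force between lid and pan above 60 N).
It fails at once if the lid is dropped: faster than 0.45 m/s less than 50 mm above the bench (height (world z) of lid_mid below 0.05 m and linear speed of lid above 0.45 m/s).
It fails at once if hammer, marker, jar or tray moved more than 30 mm (distance of any of hammer, marker, jar, blank_tray from where it was at the start of the episode above 0.03 m).
It also fails if it takes over 51 s, if anything falls off the work surface, if the arm or the gripper's body presses on something with over 40 N, if the wrist force passes 120 N, or if a joint passes its speed limit or range.

## Robot

A 6-joint arm with a two-finger parallel gripper is mounted at the origin on the work surface. World frame = base frame: x ahead of the robot, y to its left, z up, the work surface at z = 0. Lengths are in m, angles in rad, forces in N, time in s.
With the tool pointing down it reaches from about 0.375 to 0.9 m from the base axis. Payload 3.1 kg.
Tool frame: the origin (TCP) lies midway between the tips of the shut fingers; the grasp point (between the pads) lies 19 mm behind it (manip.hold_point_z is the distance from the TCP to the grasp point, in m); z points along the fingers, y is the direction in which the jaws open and shut (so a half turn about z gives the same grasp; the last joint's range is limited). The gripper opens to 85 mm and grips with 20 to 120 N. Pads are 22 mm wide; open, the fingers measure 114 mm over their backs; the gripper's body (76 mm by 85 mm) begins 54 mm behind the grasp point. The pads swing forward as they close: fully open they stand 13 mm farther back than shut.
Start: joints at [-1.466, 0.527, 1.433, -0, 1.181, -0.178], TCP at [0.174, -0.6, 0.231] pointing down, gripper open.
Joint ranges: [-3.08, 3.08], [-0.75, 2.2], [0.22, 2.44], [-1.43, 4.57], [0, 2.65], [-2.85, 2.85]. Speed limits (rad/s): [2.79, 2.79, 3.14, 3.14, 3.14, 3.14].

## Interface

Orientations are given as a unit quaternion [x, y, z, w].
In Python, from station import manip gives the robot as it stands.
- The arm moves only by the tool drive_tool, never from a script. Its argument "motion" is one flat list of numbers, 7 for each row, row after row: the shift along the tool's x, y, z in mm, then the turn, a rotation vector about the tool's x, y, z in degrees, then the finger opening in mm, from 0 to 85.4. A call has 1 to 8 rows; each row is the pose to reach, as a shift and turn from the pose measured when the call began, along the tool's axes at that moment; what a row does not reach only later rows make up. A row lasts 1/8 s, in which the tool goes at most 62.5 mm and 10.7 degrees, less where a joint would pass 70% of its speed; a pose out of reach is approached as far as the arm can. A call with a gripper value outside its range is refused whole. The fingers move at their own pace and stop on an object; "force" is the grip in N (left out, the last holds). Time passes only in rows, so rows that repeat a pose let the fingers close. It gives the time, the measured TCP pose, the force and the opening at its end, in the units of the state.
- manip.sense(): the state, without advancing time (a new reading comes with each control period).
- manip.snapshot(name): name is "scene" or "top"; returns a dict with "color" (400x640x3 uint8, red, green, blue), "fx", "fy", "cx", "cy" (pixels), "k1" (the pictures are not rectified: a ray, as slopes to the right and down, at radius r is drawn at 1 + k1 r^2 times it, then the intrinsics apply), "view" (4x4, takes a point from world to camera coordinates). Camera axes: x right, y up, looking along -z (the intrinsics and any distortion apply to the point x, -y, -z); pixel columns grow to the right and rows downward; lengths in m; the calibration is good to about 2 mm. A picture is of the moment at which its call begins. There is no depth.
- manip.sign_off(): hands the job in, once; it reports no verdict.
The state is a dict: "t": time; "q": joint angles; "qd": joint speeds; "tau": joint torques, N m; "tcp_pos": TCP position; "tool_rot": TCP orientation; "force": force on the tool from outside, world axes, zero at the start; "ft_torque": the same for the moment, N m; "finger_gap": opening from 0.0 (shut) to 1.0 (fully open).
Only numpy, scipy, OpenCV 4.12 (cv2) and the standard library are available. Lean on these libraries where they do the work, as an engineer would, in place of code of your own. Each camera call takes 0.05 s, during which the arm holds its last target.

## Working session

There is one attempt and no reset: what is moved stays moved. The work goes in short steps, Python scripts to look and compute and a tool call to move; the robot and the scene stay as the last step left them, time stands still between calls to the robot, and variables do not carry over. Pictures are saved under pics/ and viewed, and the job is handed in when it is done.

Besides the shell and the picture viewer there is one more tool, called by a JSON object that holds its "method" and its "body". drive_tool: Moves the arm, as the interface text tells. Its arguments: {"type":"object","properties":{"motion":{"type":"array","items":{"type":"number"}},"force":{"type":"number"}},"required":["motion"]}

```bash
mkdir -p pics; ls
cat > h.py <<'E'
import numpy as np, cv2
from station import manip
from scipy.spatial.transform import Rotation as R
def snap(n,f=None):
    s=manip.snapshot(n)
    if f: cv2.imwrite('pics/'+f,s['color'][:,:,::-1])
    return s
def proj(s,P):
    P=np.atleast_2d(P); V=np.array(s['view']); c=P@V[:3,:3].T+V[:3,3]
    x=c[:,0]/-c[:,2]; y=-c[:,1]/-c[:,2]; k=1+s['k1']*(x*x+y*y)
    return np.c_[s['cx']+s['fx']*x*k, s['cy']+s['fy']*y*k]
def ray(s,u,v):
    xd=(u-s['cx'])/s['fx']; yd=(v-s['cy'])/s['fy']; x,y=xd,yd
    for _ in range(30):
        k=1+s['k1']*(x*x+y*y); x,y=xd/k,yd/k
    V=np.array(s['view']); Rm=V[:3,:3]
    return -Rm.T@V[:3,3], Rm.T@np.array([x,-y,-1])
def at(s,u,v,z):
    o,d=ray(s,u,v); return o+d*(z-o[2])/d[2]
E
python3 - <<'E'
from h import *
for n in('scene','top'):
    s=snap(n,n+'0.png'); print(n,s['fx'],s['k1'],np.round(s['view'],3).tolist())
print(manip.sense())
E
```

```text
pics
scene 377.75625024201497 0.02320993367570858 [[-0.66, 0.751, 0.013, 0.237], [-0.516, -0.465, 0.719, 0.236], [0.546, 0.468, 0.695, -1.413], [0.0, 0.0, 0.0, 1.0]]
top 470.939859228985 -0.07132366693086725 [[0.009, -1.0, -0.018, 0.126], [0.994, 0.007, 0.112, -0.519], [-0.112, -0.019, 0.994, -1.303], [0.0, 0.0, 0.0, 1.0]]
{'t': 0.1, 'q': array([-1.46648267e+00,  5.28380580e-01,  1.43378836e+00, -2.60465852e-05,
        1.18139262e+00, -1.78526161e-01]), 'qd': array([ 2.33560643e-04, -1.72522411e-03, -3.01855716e-03, -3.62826741e-04,
       -7.35704528e-05, -3.16808810e-04]), 'tau': array([ 2.85672504e-04, -4.43305421e+01, -1.78585660e+01, -2.74469021e-04,
        3.91435315e-03, -9.85273687e-06]), 'tcp_pos': array([ 0.17436421, -0.59950845,  0.23042242]), 'tool_rot': array([ 9.90015681e-01,  1.40953827e-01,  2.44858328e-05, -9.84222173e-04]), 'force': array([-0.1544643 ,  0.68049238,  1.30458421]), 'ft_torque': array([ 0.00339042,  0.00356252, -0.01896468]), 'finger_gap': 0.9976612256449129}
```

View pics/scene0.png

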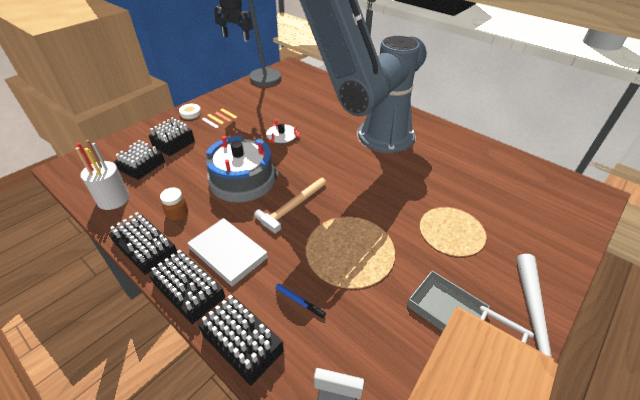

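View pics/top0.png

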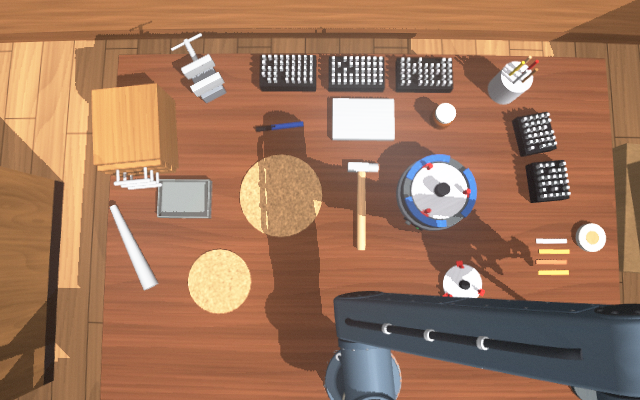

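The top view shows the pan at about (440,190), the large mat at (281,195), and the hammer between them. I'll enlarge the pan.

Run:
```python
from h import *
a=cv2.imread('pics/top0.png')[145:240,390:490]; cv2.imwrite('pics/pan_top.png',cv2.resize(a,None,fx=6,fy=6,interpolation=cv2.INTER_CUBIC))
a=cv2.imread('pics/scene0.png')[125:205,195:290]; cv2.imwrite('pics/pan_sc.png',cv2.resize(a,None,fx=7,fy=7,interpolation=cv2.INTER_CUBIC))
s=snap('top')
for n,u,v,z in [('knob',442,189,.141),('mat',281,195.5,.006),('ham head',363,167,.03),('ham end',361,249,.02),('ringc',440,187,.104),('smalllid',464,284,0.04)]:
  print(n,at(s,u,v,z).round(4))
```

```text
knob [ 0.5206 -0.1951  0.141 ]
mat [0.5151 0.2362 0.006 ]
ham head [0.5959 0.0016 0.03  ]
ham end [0.3638 0.0066 0.02  ]
ringc [ 0.5306 -0.1989  0.104 ]
smalllid [ 0.2693 -0.2768  0.04  ]
```

View pics/pan_top.png

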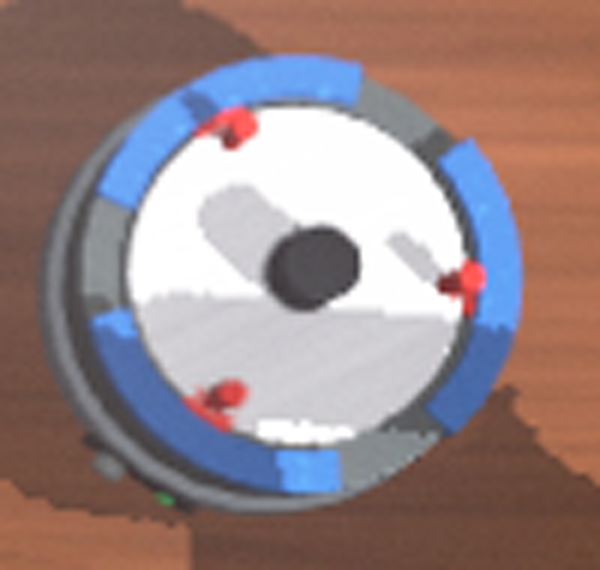

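View pics/pan_sc.png

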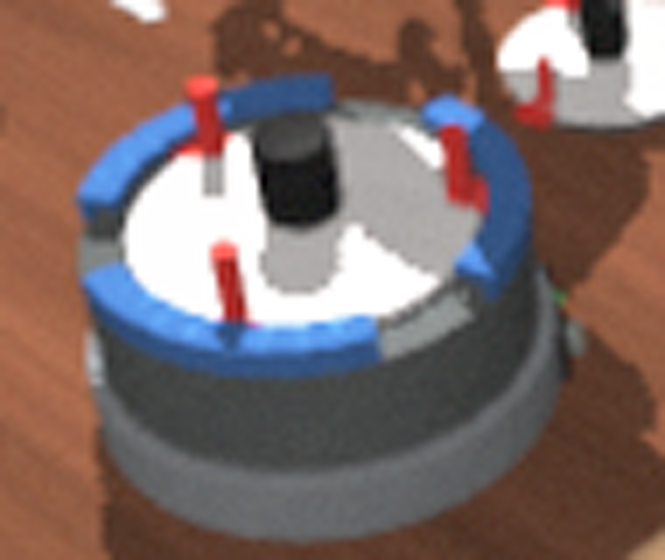

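```bash
cat > fit.py <<'E'
from h import *
from scipy.optimize import least_squares
T=snap('top');S=snap('scene')
t=lambda a:np.array(a)/6+[390,145]
sc=lambda a:np.array(a)/7+[195,125]
posts_t=t([(243,122),(474,276),(233,393)])-0.4; posts_s=sc([(224,250),(202,84),(455,133)])-.4
# same order: A(up-left)= front? resolved by search
sl=t([(362,66),(470,140),(445,434),(338,491),(92,312),(100,195)])-.4
def ringpts(p):
    x,y,a=p; k=[]
    for b,sg in ((0,1),(0,-1),(-120,1),(-120,-1),(-240,1),(-240,-1)):
        th=np.radians(a+b+17*sg); k.append((x+.098*np.cos(th),y+.098*np.sin(th),.104))
    return np.array(k)
r=least_squares(lambda p:(proj(T,ringpts(p))-sl).ravel(),[.52,-.2,-40],x_scale=[.01,.01,5])
print('ring',r.x,r.fun.round(1))
def pp(p):
    x,y,a=p; th=np.radians(a+np.array([0,-120,-240])); return np.c_[x+.068*np.cos(th),y+.068*np.sin(th),0*th+.132]
r=least_squares(lambda p:(proj(T,pp(p))-posts_t).ravel(),[.52,-.2,40],x_scale=[.01,.01,5])
print('lid top',r.x,r.fun.round(1)); print(pp(r.x).round(4)); print(proj(S,pp(r.x)).round(1),posts_s.round(1))
r=least_squares(lambda p:np.r_[(proj(T,pp(p))-posts_t).ravel(),(proj(S,pp(p))-posts_s).ravel()],[.52,-.2,40],x_scale=[.01,.01,5])
print('lid both',r.x,r.fun.round(1));print(pp(r.x).round(4))
print('knob',at(T,*(t((320,260))-.4),.141))
E
python3 fit.py
```

```text
ring [  0.5226557   -0.19843382 -34.91422572] [ 0.3  0.1 -0.1 -0.1  1.1  0.3 -0.2 -0.2 -0.7  0.7 -0.4 -1. ]
lid top [ 0.52315539 -0.19841277 26.32199931] [ 0.4  0.5 -0.4 -0.3 -0.  -0.2]
[[ 0.5841 -0.1683  0.132 ]
 [ 0.5188 -0.2663  0.132 ]
 [ 0.4666 -0.1607  0.132 ]]
[[226.6 160.2]
 [223.3 137. ]
 [259.3 143.3]] [[226.6 160.3]
 [223.5 136.6]
 [259.6 143.6]]
lid both [ 0.52301984 -0.19827332 26.13104152] [ 0.4  0.5 -0.5 -0.1 -0.1 -0.2 -0.  -0.1 -0.   0.4 -0.2 -0.2]
[[ 0.5841 -0.1683  0.132 ]
 [ 0.5184 -0.2661  0.132 ]
 [ 0.4666 -0.1604  0.132 ]]
knob [ 0.52343103 -0.19755407  0.141     ]
```

```bash
cat >> h.py <<'E'
def row(P,head,gap,st=None):
    st=st or manip.sense(); R0=R.from_quat(st['tool_rot'])
    h=np.radians(head); Rt=R.from_matrix(np.array([[np.cos(h),np.sin(h),0],[np.sin(h),-np.cos(h),0],[0,0,-1]]))
    d=R0.inv().apply(np.array(P)-st['tcp_pos'])*1000; r=np.degrees((R0.inv()*Rt).as_rotvec())
    return [float(x) for x in np.r_[d.round(1),r.round(2),gap]]
C=np.array([.523,-.198])
def pol(a,r,z):
    a=np.radians(a); return [C[0]+r*np.cos(a),C[1]+r*np.sin(a),z]
E
python3 - <<'E'
from h import *
print(row(pol(26.3,.068,.20),26.3,40))
E
```

```text
[513.8, -300.5, 31.2, -0.05, -0.01, -10.1, 40.0]
```

{"method": "drive_tool", "body": {"motion": [513.8,-300.5,0,0,0,-10.1,40,513.8,-300.5,0,0,0,-10.1,40,513.8,-300.5,0,0,0,-10.1,40,513.8,-300.5,0,0,0,-10.1,40,513.8,-300.5,0,0,0,-10.1,40,513.8,-300.5,0,0,0,-10.1,40,513.8,-300.5,0,0,0,-10.1,40,513.8,-300.5,0,0,0,-10.1,40], "force": 30}}

```text
t: 1.25
tcp_pos: [0.5196, -0.2356, 0.2313]
tool_rot: [0.974, 0.228, 0.0, -0.0]
force: [-0.8, -0.6, -0.1]
finger_gap: 0.468
```

{"method": "drive_tool", "body": {"motion": [0,0,0,0,0,0,40,0,0,0,0,0,0,40]}}

```text
t: 1.5
tcp_pos: [0.5194, -0.2355, 0.2312]
tool_rot: [0.974, 0.228, -0.0, -0.0]
force: [0.0, -0.2, 0.2]
finger_gap: 0.467
```

Run:
```python
from h import *
print(row(pol(26.3,.068,.15),26.3,36)); print(manip.sense()['tcp_pos'],manip.sense()['finger_gap'])
```

```text
[87.9, -31.8, 81.2, -0.03, 0.02, 0.07, 36.0]
[ 0.51939092 -0.2354687   0.23119433] 0.4668529058371383
```

{"method": "drive_tool", "body": {"motion": [44,-16,30,0,0,0,36,87.9,-31.8,60,0,0,0,36,87.9,-31.8,86,0,0,0,36,87.9,-31.8,86,0,0,0,36,87.9,-31.8,86,0,0,0,36]}}

```text
t: 2.12
tcp_pos: [0.5838, -0.1697, 0.146]
tool_rot: [0.974, 0.227, 0.0, 0.0]
force: [-0.7, -1.5, 0.2]
finger_gap: 0.423
```

Run:
```python
from h import *
a=snap('top')['color'][130:240,390:500,::-1]; b=snap('scene')['color'][105:215,190:300,::-1]
o=np.hstack([a,b]); cv2.imwrite('pics/p1.png',cv2.resize(o,None,fx=3.6,fy=3.6,interpolation=cv2.INTER_CUBIC))
```

```text
(no output)
```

View pics/p1.png

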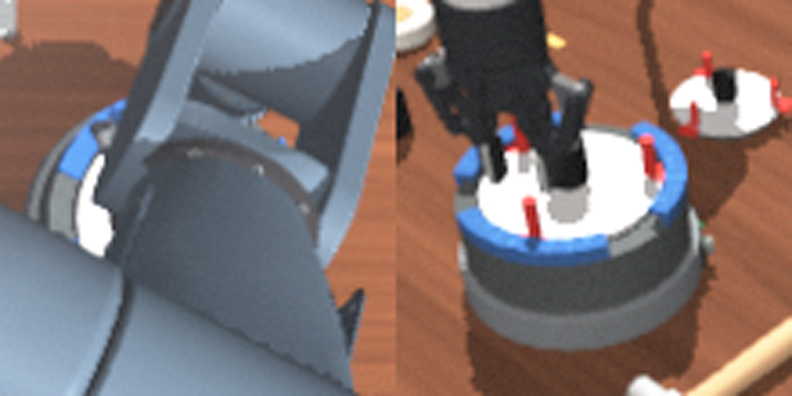

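The fingers straddle post A in the scene view: their tips are at about (497,180) and (552,185), and the post top is at (530,200). Next I descend.

{"method": "drive_tool", "body": {"motion": [0,-1,15,0,0,0,36,0,-1,36,0,0,0,36,0,-1,36,0,0,0,36]}}

```text
t: 2.6
tcp_pos: [0.5824, -0.1683, 0.1091]
tool_rot: [0.974, 0.227, -0.001, -0.001]
force: [-1.0, 1.1, -0.1]
finger_gap: 0.423
```

{"method": "drive_tool", "body": {"motion": [0,0,0,0,0,0,19,0,0,0,0,0,0,19,0,0,0,0,0,0,19,0,0,0,0,0,0,19], "force": 20}}

```text
t: 3.1
tcp_pos: [0.5826, -0.1684, 0.1095]
tool_rot: [0.974, 0.227, -0.0, -0.0]
force: [-0.3, -0.9, 0.5]
finger_gap: 0.223
```

Run:
```python
from h import *
b=snap('scene')['color'][125:205,195:290,::-1]
cv2.imwrite('pics/p2.png',cv2.resize(b,None,fx=7,fy=7,interpolation=cv2.INTER_CUBIC))
st=manip.sense();print(st['tcp_pos'],st['finger_gap']*85.4,st['force'])
for a in np.arange(31.3,90,5): print(row(pol(a,.068,.109),a,19,st))
```

```text
[ 0.58257999 -0.16828792  0.1094002 ] 19.004051057176525 [ 0.81083234 -0.82294441  0.30167113]
[1.2, -5.7, 0.4, -0.06, 0.04, -5.06, 19.0]
[0.4, -11.6, 0.4, -0.06, 0.04, -10.06, 19.0]
[-0.9, -17.4, 0.4, -0.06, 0.04, -15.06, 19.0]
[-2.7, -23.0, 0.4, -0.06, 0.04, -20.06, 19.0]
[-5.0, -28.5, 0.4, -0.06, 0.03, -25.06, 19.0]
[-7.7, -33.8, 0.4, -0.07, 0.03, -30.06, 19.0]
[-10.9, -38.8, 0.4, -0.07, 0.03, -35.06, 19.0]
[-14.5, -43.5, 0.5, -0.07, 0.03, -40.06, 19.0]
[-18.5, -47.8, 0.5, -0.07, 0.02, -45.06, 19.0]
[-22.9, -51.8, 0.5, -0.07, 0.02, -50.06, 19.0]
[-27.6, -55.4, 0.5, -0.07, 0.02, -55.06, 19.0]
[-32.6, -58.6, 0.5, -0.07, 0.01, -60.06, 19.0]
```

View pics/p2.png

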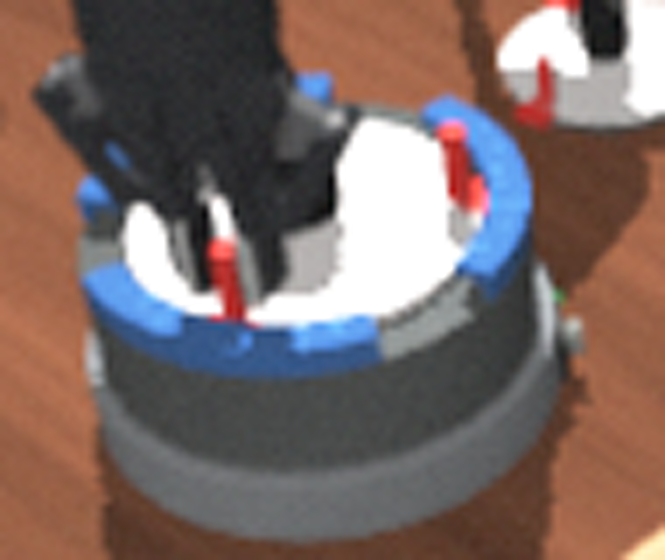

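The post stands between the two fingers at display (225,270). Now I push it round.

{"method": "drive_tool", "body": {"motion": [1.2,-5.7,0.4,0,0,-5,19,0.4,-11.6,0.4,0,0,-10,19,-0.9,-17.4,0.4,0,0,-15,19,-2.7,-23,0.4,0,0,-20,19,-5,-28.5,0.4,0,0,-25,19,-7.7,-33.8,0.4,0,0,-30,19,-7.7,-33.8,0.4,0,0,-30,19]}}

```text
t: 4.03
tcp_pos: [0.5608, -0.1413, 0.1093]
tool_rot: [0.882, 0.471, -0.0, -0.0]
force: [-0.8, -1.6, -0.5]
finger_gap: 0.225
```

Run:
```python
from h import *
b=snap('scene')['color'][125:205,195:290,::-1]
cv2.imwrite('pics/p3.png',cv2.resize(b,None,fx=7,fy=7,interpolation=cv2.INTER_CUBIC))
st=manip.sense();print(st['tcp_pos'],st['force'])
for a in [61.3,66.3,71.3,76.3,81.3,85.3,88.3]: print(row(pol(a,.068,.109),a,19,st))
```

```text
[ 0.56077407 -0.14134525  0.10921016] [0.90790088 0.57929559 0.79422446]
[-0.4, -5.9, 0.2, -0.07, 0.01, -5.14, 19.0]
[-1.2, -11.8, 0.2, -0.07, 0.0, -10.14, 19.0]
[-2.5, -17.6, 0.2, -0.07, -0.0, -15.14, 19.0]
[-4.3, -23.2, 0.2, -0.07, -0.0, -20.14, 19.0]
[-6.5, -28.7, 0.2, -0.07, -0.01, -25.14, 19.0]
[-8.7, -32.9, 0.3, -0.07, -0.01, -29.14, 19.0]
[-10.5, -36.0, 0.3, -0.07, -0.01, -32.14, 19.0]
```

View pics/p3.png

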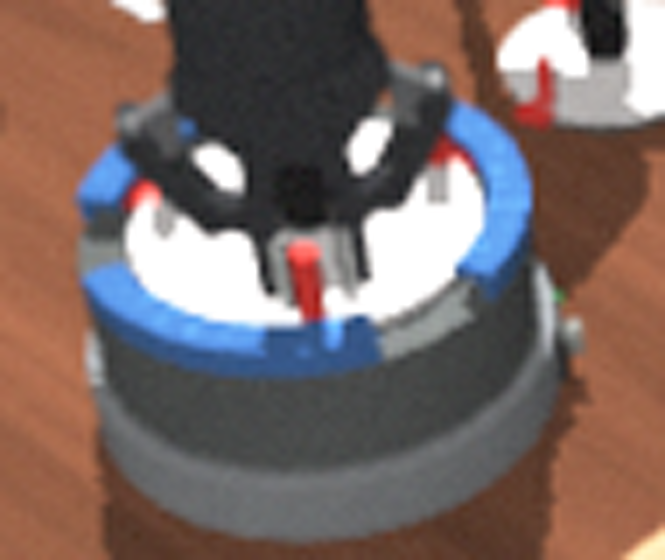

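The lid turned with the post, which is now at display (305,270). Continuing to about 88°.

{"method": "drive_tool", "body": {"motion": [0.6,-5.9,0.2,0,0,-5,19,0,-11.8,0.2,0,0,-10,19,-1,-17.6,0.2,0,0,-15,19,-2.8,-23.2,0.2,0,0,-20,19,-5,-28.7,0.2,0,0,-25,19,-7.2,-32.9,0.2,0,0,-29,19,-9,-36,0.2,0,0,-32,19,-9,-36,0.2,0,0,-32,19]}}

```text
t: 5.08
tcp_pos: [0.5265, -0.1292, 0.1094]
tool_rot: [0.719, 0.695, 0.0, 0.0]
force: [1.2, -0.6, 0.8]
finger_gap: 0.225
```

Run:
```python
from h import *
S=snap('scene');b=S['color'][125:205,195:290,::-1]
cv2.imwrite('pics/p4.png',cv2.resize(b,None,fx=7,fy=7,interpolation=cv2.INTER_CUBIC))
st=manip.sense();print(st['tcp_pos'],st['force'])
def cp(p): return (proj(S,p)-[195,125]+.4)*7
for a in (80,85,90):print(a,cp([pol(a+k,.068,.132) for k in(0,120,240)]).round())
for z in(.104,):print('slot corners',cp([pol(-35+120*k+sg*17,r,.104) for k in range(3) for sg in(1,-1) for r in (.08,.098)]).round())
```

```text
[ 0.52652874 -0.12918489  0.10932802] [ 1.50768347 -0.51444812 -0.3280541 ]
80 [[377. 232.]
 [373.  69.]
 [131. 166.]]
85 [[389. 226.]
 [361.  67.]
 [130. 175.]]
90 [[401. 220.]
 [349.  65.]
 [132. 183.]]
slot corners [[124. 264.]
 [ 83. 277.]
 [121. 198.]
 [ 79. 196.]
 [454. 265.]
 [489. 278.]
 [363. 313.]
 [377. 338.]
 [330.  99.]
 [335.  76.]
 [425. 117.]
 [451.  98.]]
```

View pics/p4.png

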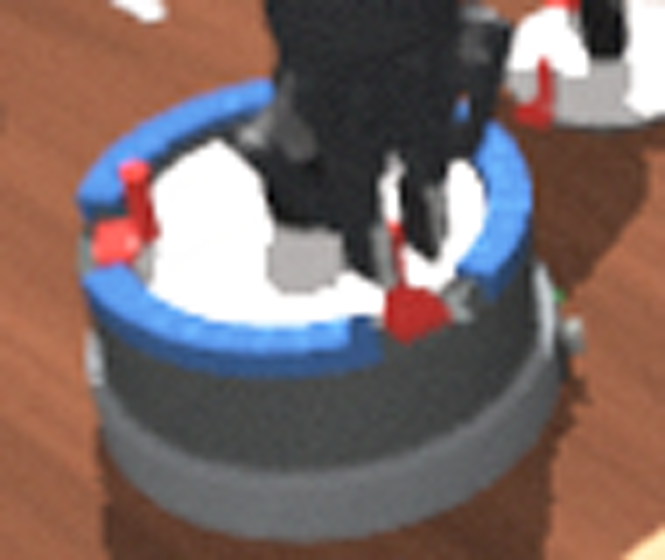

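{"method": "drive_tool", "body": {"motion": [0,2.5,0,0,0,0,26,0,2.5,-40,0,0,0,30,0,2.5,-100,0,0,0,60,-60,62.5,-120,0,0,0,80,-120,120,-120,0,0,0,85,-120,120,-120,0,0,0,85]}}

```text
t: 5.88
tcp_pos: [0.6439, -0.2549, 0.2299]
tool_rot: [0.719, 0.695, 0.0, 0.001]
force: [0.0, 0.3, -0.3]
finger_gap: 1.0
```

```bash
cat > ov.py <<'E'
from h import *
S=snap('scene','s5.png');T=snap('top','t5.png')
print(manip.sense()['tcp_pos'])
b=S['color'][125:205,195:290,::-1]
a=T['color'][145:240,390:490,::-1]
cv2.imwrite('pics/p5.png',np.hstack([cv2.resize(b,(494,416),interpolation=cv2.INTER_CUBIC)]))
cv2.imwrite('pics/p5t.png',cv2.resize(a,None,fx=6,fy=6,interpolation=cv2.INTER_CUBIC))
E
python3 ov.py
```

```text
[ 0.6450309  -0.25733468  0.2290217 ]
```

View pics/p5t.png

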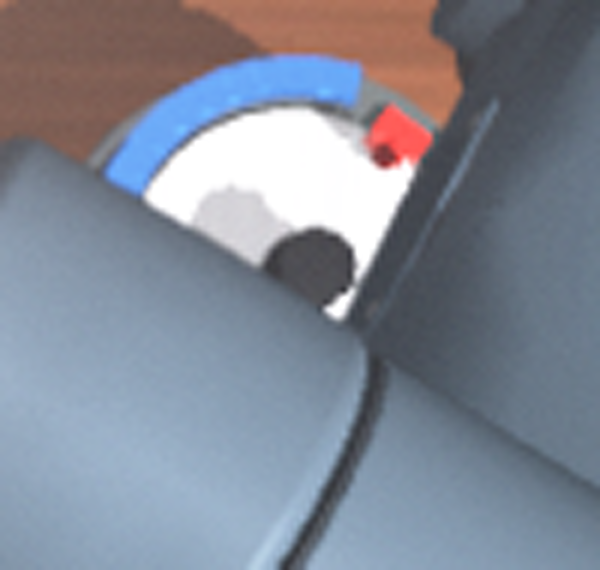

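View pics/p5.png

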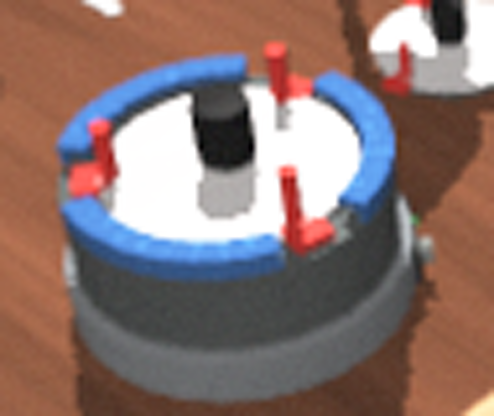

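Run:
```python
from h import *
from scipy.optimize import least_squares
S=snap('scene');T=snap('top')
po=np.array([(288,171),(276,49),(100,126)])/5.2+[194.6,124.6]
pt=np.array([[386,155]])/6+[389.6,144.6]
def pp(p):
    x,y,a=p; th=np.radians(a+np.array([0,120,240])); return np.c_[x+.068*np.cos(th),y+.068*np.sin(th),0*th+.132]
r=least_squares(lambda p:np.r_[(proj(S,pp(p))-po).ravel()],[.52,-.2,80],x_scale=[.01,.01,5])
print(r.x,r.fun.round(2)); print((proj(T,pp(r.x)[2])-pt))
# lug overlay: slots per ring fit (green), lug outer edge (yellow) for r.x
def ov(s,x0,y0,x1,y1,f,name):
    im=cv2.resize(s['color'][y0:y1,x0:x1,::-1],None,fx=f,fy=f,interpolation=cv2.INTER_CUBIC)
    q=lambda P:[tuple(int(v) for v in w) for w in (proj(s,P)-[x0-.4,y0-.4])*f]
    for k in range(3):
        for sg in(-17,17):
            a=np.radians(-35+120*k+sg);e=np.array([np.cos(a),np.sin(a)])
            A=q([np.r_[C+.08*e,.104],np.r_[C+.098*e,.104]]); cv2.line(im,A[0],A[1],(0,255,0),1)
        a=np.radians(r.x[2]+120*k);e=np.array([np.cos(a),np.sin(a)]);n=np.array([-e[1],e[0]]);c=r.x[:2]
        A=q([np.r_[c+.072*e+.012*n,.096],np.r_[c+.09*e+.012*n,.096],np.r_[c+.09*e-.012*n,.096],np.r_[c+.072*e-.012*n,.096]])
        for i in range(3): cv2.line(im,A[i],A[i+1],(0,255,255),1)
    cv2.imwrite(name,im)
ov(S,195,125,290,205,7,'pics/o1.png'); ov(T,390,145,490,240,6,'pics/o1t.png')
```

```text
[ 0.52154421 -0.1969462  82.38734622] [-0.05 -0.21  0.03  0.2   0.02  0.04]
[[ 3.17847478 -1.5532856 ]]
```

View pics/o1.png

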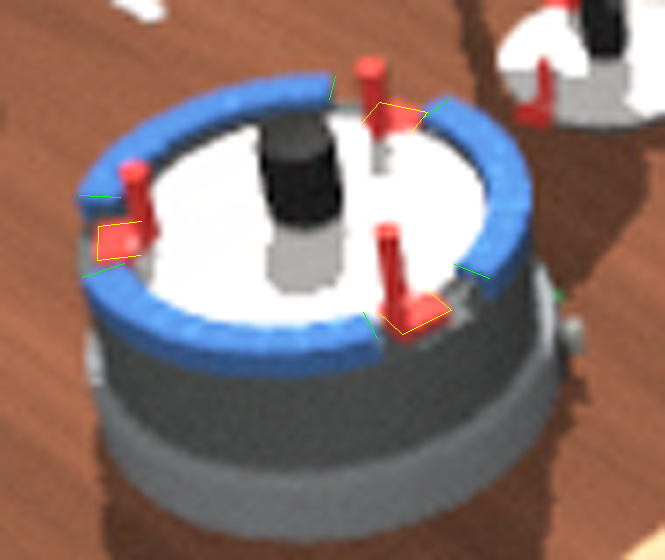

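View pics/o1t.png

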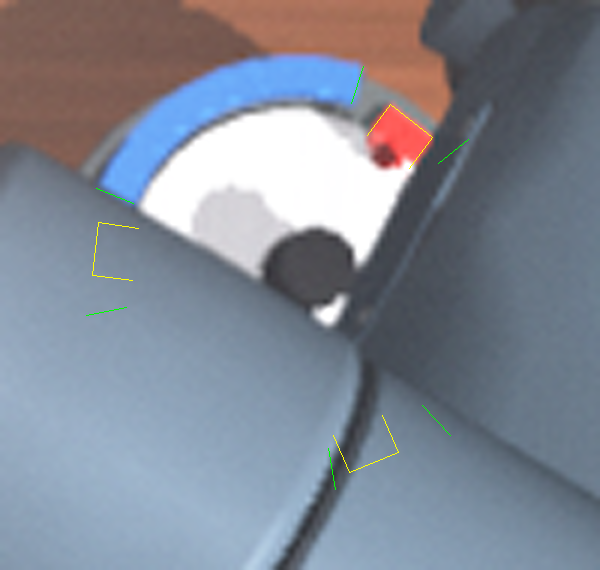

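The overlay puts the lid at 82.4° and the slots at 85° (mod 120), so every lug sits about 2.6° off centre, well inside the ±8° limit. Now the knob.

Run:
```python
from h import *
st=manip.sense();print(row([.5225,-.1977,.20],82,56,st));print(row([.5225,-.1977,.107],82,56,st))
```

```text
[51.1, -121.1, 28.5, -0.13, -0.09, 5.98, 56.0]
[50.9, -120.9, 121.5, -0.13, -0.09, 5.98, 56.0]
```

{"method": "drive_tool", "body": {"motion": [25,-60,0,0,0,6,56,51,-121,15,0,0,6,56,51,-121,28,0,0,6,56,51,-121,28,0,0,6,56,51,-121,28,0,0,6,56]}}

```text
t: 6.7
tcp_pos: [0.5236, -0.1979, 0.2014]
tool_rot: [0.755, 0.656, 0.0, -0.0]
force: [0.2, -0.4, -1.1]
finger_gap: 0.655
```

Run:
```python
from h import *
S=snap('scene');b=S['color'][105:205,195:290,::-1]
cv2.imwrite('pics/p6.png',cv2.resize(b,None,fx=6,fy=6,interpolation=cv2.INTER_CUBIC))
st=manip.sense();print(st['tcp_pos'],row([.5225,-.1977,.107],82,56,st))
```

```text
[ 0.52393347 -0.198272    0.20143812] [0.3, -1.5, 94.4, -0.0, -0.02, -0.0, 56.0]
```

View pics/p6.png

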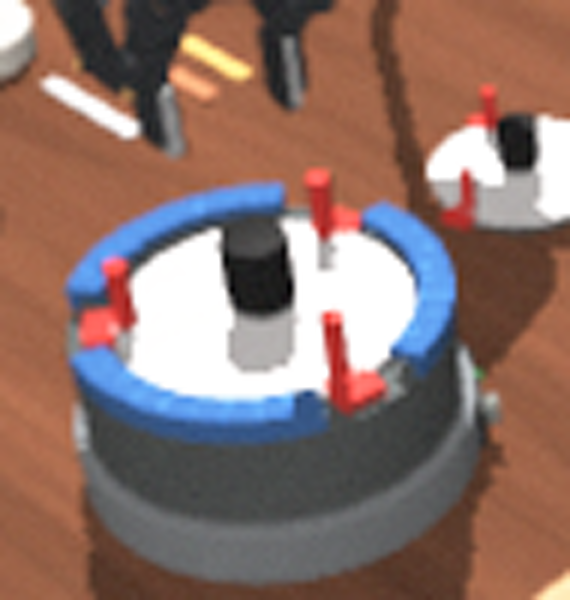

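Run:
```python
from h import *
S=snap('scene');st=manip.sense();f=lambda P:((proj(S,P)-[195,105]+.4)*6).round()
c=st['tcp_pos'];y=R.from_quat(st['tool_rot']).apply([0,1,0])
print(f([c,c+y*.028,c-y*.028,c+[0,0,.01]+y*.028,c+[0,0,.01]-y*.028,[.5225,-.1977,.141]]))
```

```text
[[229. 134.]
 [177. 155.]
 [280. 113.]
 [173. 137.]
 [277.  95.]
 [251. 237.]]
```

{"method": "drive_tool", "body": {"motion": [0.5,-1.2,40,0,0,0,56,0.5,-1.2,70,0,0,0,56,0.5,-1.2,92,0,0,0,56,0.5,-1.2,92,0,0,0,56]}}

```text
t: 7.3
tcp_pos: [0.5226, -0.1975, 0.108]
tool_rot: [0.755, 0.656, -0.0, -0.002]
force: [0.0, 0.2, -0.4]
finger_gap: 0.656
```

{"method": "drive_tool", "body": {"motion": [0,0,0,0,0,0,44,0,0,0,0,0,0,38,0,0,0,0,0,0,30,0,0,0,0,0,0,30,0,0,0,0,0,0,30], "force": 30}}

```text
t: 7.92
tcp_pos: [0.523, -0.1979, 0.1091]
tool_rot: [0.755, 0.656, -0.0, -0.001]
force: [-1.6, 0.6, 6.2]
finger_gap: 0.41
```

Knob gripped at 35 mm opening. I'll lift slowly and watch the force.

{"method": "drive_tool", "body": {"motion": [0,0,-1,0,0,0,30,0,0,-2,0,0,0,30,0,0,-3,0,0,0,30,0,0,-4,0,0,0,30]}}

```text
t: 8.43
tcp_pos: [0.5228, -0.1977, 0.1128]
tool_rot: [0.755, 0.656, -0.0, -0.001]
force: [-0.9, 0.5, -4.1]
finger_gap: 0.407
```

{"method": "drive_tool", "body": {"motion": [0,0,-2,0,0,0,30,0,0,-4,0,0,0,30,0,0,-6,0,0,0,30,0,0,-8,0,0,0,30]}}

```text
t: 8.93
tcp_pos: [0.5228, -0.1977, 0.121]
tool_rot: [0.755, 0.656, -0.0, -0.001]
force: [0.1, -0.6, -4.6]
finger_gap: 0.413
```

Run:
```python
from h import *
S=snap('scene');b=S['color'][105:205,195:290,::-1]
cv2.imwrite('pics/p7.png',cv2.resize(b,None,fx=6,fy=6,interpolation=cv2.INTER_CUBIC))
st=manip.sense();print(st['tcp_pos'],st['force'],st['ft_torque'])
```

```text
[ 0.52297916 -0.19782344  0.12124035] [-0.91436748  0.4697452  -4.20702209] [-0.04029827 -0.02808956 -0.0471671 ]
```

View pics/p7.png

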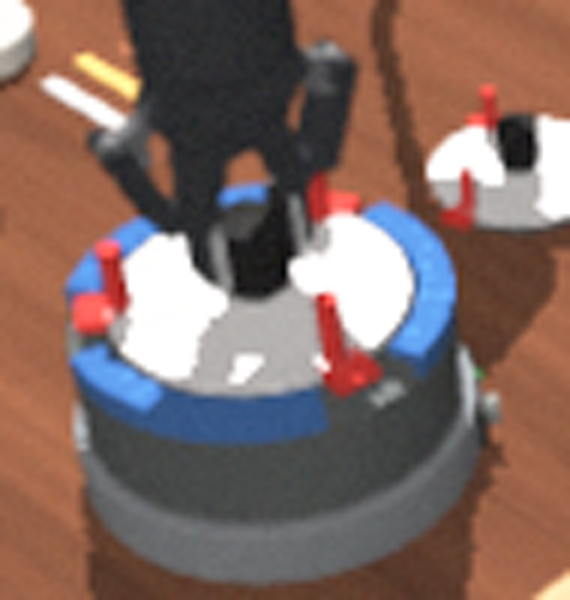

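Only the lid's weight shows (−4.2 N) and the lugs are coming up through the slots at (95,310) and (350,370). Continuing.

{"method": "drive_tool", "body": {"motion": [0,0,-4,0,0,0,30,0,0,-9,0,0,0,30,0,0,-16,0,0,0,30,0,0,-30,0,0,0,30,0,0,-50,0,0,0,30,0,0,-75,0,0,0,30,0,0,-100,0,0,0,30,0,0,-100,0,0,0,30]}}

```text
t: 9.98
tcp_pos: [0.5247, -0.1988, 0.2241]
tool_rot: [0.755, 0.656, 0.001, 0.002]
force: [0.8, 0.0, -3.7]
finger_gap: 0.412
```

Run:
```python
from h import *
S=snap('scene','s8.png')
a=snap('top')
hsv=cv2.cvtColor(a['color'],cv2.COLOR_RGB2HSV)
st=manip.sense();print(st['tcp_pos'],st['force'],row([.515,.236,.215],82,30,st))
```

```text
[ 0.5227479  -0.19768422  0.2212563 ] [-0.54729305  0.75248008 -4.38428648] [428.4, -68.1, 6.8, -0.09, -0.06, -0.01, 30.0]
```

View pics/s8.png

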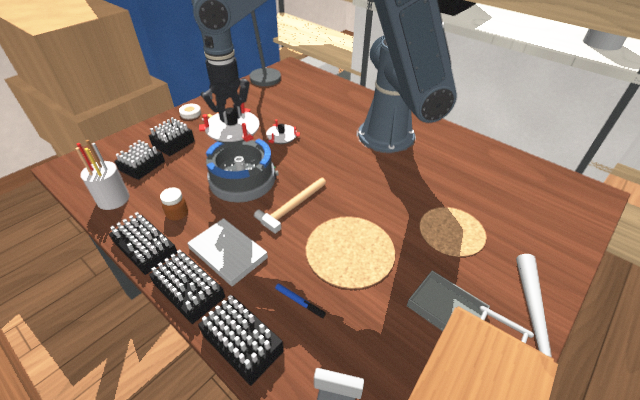

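The lid is clear of the pan and held upright at (230,124). Carrying it to the mat at (350,252).

{"method": "drive_tool", "body": {"motion": [20,-3,0,0,0,0,30,55,-9,0,0,0,0,30,95,-15,0,0,0,0,30,140,-22,0,0,0,0,30,185,-29,0,0,0,0,30,230,-36,0,0,0,0,30,265,-42,0,0,0,0,30,285,-45,0,0,0,0,30]}}

```text
t: 11.08
tcp_pos: [0.5158, 0.0938, 0.2204]
tool_rot: [0.754, 0.657, -0.001, -0.002]
force: [0.5, -0.2, -4.5]
finger_gap: 0.412
```

Run:
```python
from h import *
S=snap('scene')
a=np.linspace(0,2*np.pi,200);q=proj(S,np.c_[.515+.12*np.cos(a),.236+.12*np.sin(a),0*a+.006]);print(q.min(0),q.max(0))
st=manip.sense();print(st['tcp_pos'],row([.515,.236,.16],82,30,st))
```

```text
[305.28368546 215.73163111] [394.90661402 286.77962902]
[0.51569084 0.0956838  0.22045926] [138.7, -19.5, 61.1, -0.32, -0.21, 0.15, 30.0]
```

{"method": "drive_tool", "body": {"motion": [30,-4,0,0,0,0,30,65,-9,0,0,0,0,30,100,-14,10,0,0,0,30,125,-17,25,0,0,0,30,139,-19.5,45,0,0,0,30,139,-19.5,61,0,0,0,30,139,-19.5,61,0,0,0,30]}}

```text
t: 12.0
tcp_pos: [0.5131, 0.2357, 0.1581]
tool_rot: [0.754, 0.657, -0.003, -0.004]
force: [0.3, 0.1, -2.9]
finger_gap: 0.408
```

Run:
```python
from h import *
snap('scene','s9.png')
st=manip.sense();print(st['tcp_pos'],st['force'],row([.515,.236,.041],82,30,st))
```

```text
[0.51420487 0.23567822 0.15918586] [ 0.58682053  0.28433211 -3.29042162] [0.1, 1.7, 118.2, -0.46, -0.14, 0.13, 30.0]
```

View pics/s9.png

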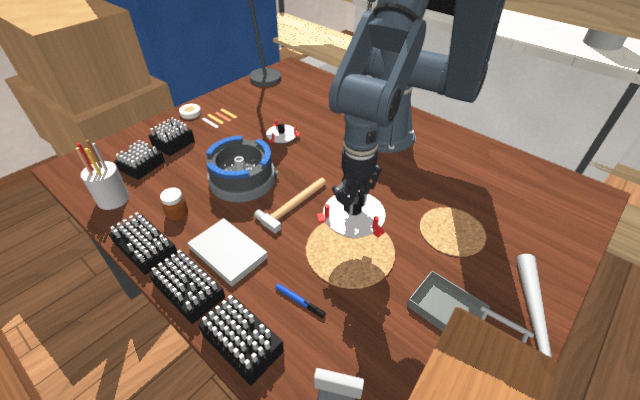

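The lid is over the mat. Lowering it slows near contact.

{"method": "drive_tool", "body": {"motion": [0,1,20,-0.4,0,0,30,0,1,45,-0.4,0,0,30,0,1,70,-0.4,0,0,30,0,1,90,-0.4,0,0,30,0,1,103,-0.4,0,0,30,0,1,110,-0.4,0,0,30,0,1,112,-0.4,0,0,30,0,1,112,-0.4,0,0,30]}}

```text
t: 13.05
tcp_pos: [0.5148, 0.236, 0.0477]
tool_rot: [0.754, 0.657, 0.001, -0.001]
force: [0.6, -0.0, -5.3]
finger_gap: 0.412
```

{"method": "drive_tool", "body": {"motion": [0,0,2,0,0,0,30,0,0,4,0,0,0,30,0,0,5,0,0,0,30,0,0,5,0,0,0,30]}}

```text
t: 13.55
tcp_pos: [0.5147, 0.236, 0.0426]
tool_rot: [0.754, 0.657, 0.001, -0.001]
force: [0.1, -0.4, -2.7]
finger_gap: 0.412
```

{"method": "drive_tool", "body": {"motion": [0,0,0.6,0,0,0,30,0,0,1.2,0,0,0,30,0,0,1.2,0,0,0,30]}}

```text
t: 13.92
tcp_pos: [0.5147, 0.236, 0.0413]
tool_rot: [0.754, 0.657, 0.001, -0.001]
force: [-0.3, 0.3, -3.3]
finger_gap: 0.411
```

{"method": "drive_tool", "body": {"motion": [0,0,0.5,0,0,0,30,0,0,1,0,0,0,30,0,0,1.5,0,0,0,30,0,0,1.5,0,0,0,30]}}

```text
t: 14.42
tcp_pos: [0.5148, 0.2361, 0.0411]
tool_rot: [0.754, 0.657, 0.001, -0.001]
force: [-0.8, -0.8, 7.4]
finger_gap: 0.415
```

Contact (+7 N). Releasing gently, then rising.

{"method": "drive_tool", "body": {"motion": [0,0,-0.5,0,0,0,38,0,0,-0.5,0,0,0,44,0,0,-0.5,0,0,0,56,0,0,-0.5,0,0,0,56]}}

```text
t: 14.92
tcp_pos: [0.5148, 0.2361, 0.0415]
tool_rot: [0.754, 0.657, 0.001, -0.001]
force: [-0.6, 0.2, -0.2]
finger_gap: 0.655
```

{"method": "drive_tool", "body": {"motion": [0,0,-10,0,0,0,56,0,0,-40,0,0,0,56,0,0,-90,0,0,0,56,0,0,-140,0,0,0,56,-60,0,-150,0,0,0,56,-120,0,-150,0,0,0,56,-180,0,-150,0,0,0,56,-180,0,-150,0,0,0,56]}}

```text
t: 15.92
tcp_pos: [0.4898, 0.0538, 0.1917]
tool_rot: [0.756, 0.655, 0.001, -0.0]
force: [0.7, 0.4, -0.1]
finger_gap: 0.657
```

Run:
```python
from h import *
S=snap('scene','s10.png');T=snap('top','t10.png')
print(manip.sense()['t'],manip.sense()['tcp_pos'])
```

```text
16.025 [0.49023296 0.05688699 0.19149613]
```

View pics/s10.png

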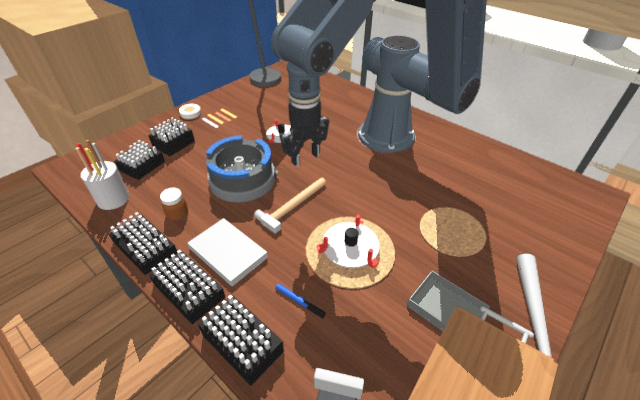

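View pics/t10.png

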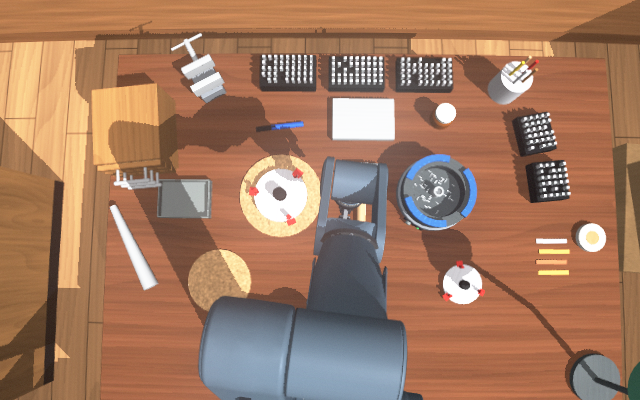

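The lid lies flat in the middle of the mat: knob at (351,236) in the scene view and (279,194) in the top view. The hammer, marker, jar and tray are where they were.

```bash
python3 -c "
from h import *
print(manip.sign_off())"
```

```text
the job is handed in; nothing more can be done
None
```

The lid is off the pan and on the large cork mat, and the job is handed in at about 16 s of the 51 s allowed; sign-off gives no verdict.

- **Turning:** I straddled one red post with the fingers and pushed the lid round about 56°. The picture overlay then put the lugs about 2.6° from the slot centres, inside the 8° limit.
- **Lifting:** I lifted the lid straight up by the knob. Every wrist reading showed only about 4–5 N, which is the lid's weight.
- **Placing:** I lowered the lid until it touched the mat at about 7 N, opened the fingers and moved the arm clear.

The last pictures show the lid flat, right way up and centred on the mat. The fingers let go at (0.515, 0.236) m, where I had measured the mat's centre. By eye, the marker, jar, tray and hammer had not moved, though the arm partly covers the hammer in the top view. The only disagreement was about 1 pixel (a few mm) between predicted and seen positions of the knob and ring edges, and it did not affect the result.

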